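Fill the kit drawer, shut it and book it with the scanner

TASK

Stand all the white cartons upright in the open drawer of the kit cabinet, then push the drawer fully home so that it clicks in. After that squeeze the trigger of the scanner on top of the cabinet all the way and let it go, to book the drawer; leave everything else on the bench where it is.

Things in the scene. Friction and masses are not known exactly. Their poses are not given: they have to be found in the camera images.
- kit_drawer (a joint): Opening of the kit cabinet's only drawer, in m: 0 fully home, up to 0.17 pulled out towards the robot; starts 0.13 to 0.165 out. It slides with about 2 N; a sprung catch resists from 16 to 7 mm before home, where it takes a push of about 10 N, then it snaps the drawer in and holds it.
- cabinet: Low white kit cabinet, fixed, 220 (x) x 380 (y) x 100 (z) mm, its open front facing the robot. Origin at the centre of its underside, x away from the robot, y left, z up. Its 10 mm thick roof (underside 90 mm above the table) covers whatever part of the drawer is pushed in; cartons 50 mm high pass under it.
- drawer_floor (a point): Point on the drawer's inner floor, 18 mm above the table, midway across, 65 mm behind the front panel's inner face; moves with the drawer. x into the cabinet (shutting), y left across, z up. Inside: x -65 to 129 mm, y -171 to 171 mm; side and back walls 36 mm high, 6 thick. Five cartons fit in a row across, their 58 mm side along y, 67 mm apart.
- drawer_pull (a point): Middle of the upper edge of the raised grey pull on the drawer front: an upright plate 160 mm wide, 12 thick, from 98 to 123 mm above the table. Axes as drawer_floor. It stands on the front panel (380 mm wide, 18 thick, top 98 mm above the table), whose outer face lies at x = -9 mm. Push plate or panel to shut.
- scanner: Grey pistol scanner fixed on a stand on the cabinet's top, lying on its side, nose towards the robot (-x). Origin at the centre of the stand's underside, y left, z up. Grip 32 mm (x) thick along y from -74 to 45 mm, z 24 to 58 mm; head x -44 to 50, y 44 to 102, z 15 to 67 mm.
- scanner_pinch (a point): Point of the scanner, 141 mm above the table at mid-height of grip and trigger. A gripper pointing down here and closing along this point's x (pointing away from the robot, z up) straddles both: grip's back 29 mm to +x, trigger's front 29 to 34 mm to -x. 35 mm free below, over the stand's foot; head starts 52 mm to +y.
- trigger (a joint): The scanner's black hinged trigger, a blade 75 mm long, 24 high, on the grip's robot side, hinged near the head on an upright axis. In rad: 0 let go, 0.36 fully squeezed to its stop; a spring returns it. At scanner_pinch it takes 2 N to start, about 7 N when fully squeezed; grip and trigger are then 42 to 46 mm wide.
- carton0: White closed product carton with a brown line around its upper edge, 44 (x) x 58 (y) x 50 (z) mm, about 0.11 kg, standing on the table. Origin at the centre of its underside, z up. Three to five of these are present; all are alike.
- carton1: White closed product carton with a brown line around its upper edge, 44 (x) x 58 (y) x 50 (z) mm, about 0.11 kg, standing on the table. Origin at the centre of its underside, z up. Three to five of these are present; all are alike.
- carton2: White closed product carton with a brown line around its upper edge, 44 (x) x 58 (y) x 50 (z) mm, about 0.11 kg, standing on the table. Origin at the centre of its underside, z up. Three to five of these are present; all are alike.
- carton3: White closed product carton with a brown line around its upper edge, 44 (x) x 58 (y) x 50 (z) mm, about 0.11 kg, standing on the table. Origin at the centre of its underside, z up. Three to five of these are present; all are alike.
- carton4: White closed product carton with a brown line around its upper edge, 44 (x) x 58 (y) x 50 (z) mm, about 0.11 kg, standing on the table. Origin at the centre of its underside, z up. Three to five of these are present; all are alike.
- tape_roll: Bystander: roll of packing tape, upright ring 70 mm across, 45 mm high, standing among the cartons. Origin at the centre of its underside.
- bottle: Bystander: grey drinking bottle, 64 mm across, 190 mm high, right of the robot. Origin at the centre of its underside.
- kraft_box: Bystander: brown board box 120 x 90 x 70 mm, on the right. Origin at the centre of its underside.
- tape_dispenser: Bystander: black desk tape dispenser 150 x 50 mm, 77 mm high, left rear. Origin at the centre of its underside.
- marker: Bystander: black marker pen 136 mm long, 16 mm thick, lying on the right in front of the cabinet. Origin at the centre of its underside as it lies.
- label_roll: Bystander: roll of paper labels, 84 mm across, 50 mm high, left of the cabinet at the rear. Origin at the centre of its underside.
Not all that is in view belongs to the job. What is shaped like the carton1 but pink is not meant. Leave any red look-alike of the carton3 alone.

How it is judged:
On the way, in this order (a step that is already met when the one before it is completed fails the run):
1. every carton present stands upright on the drawer's floor (x of carton0 in the frame of drawer_floor between -0.05 and 0.12 m and y of carton0 in the frame of drawer_floor between -0.165 and 0.165 m and z of carton0 in the frame of drawer_floor between -0.01 and 0.012 m and angle between each of carton0, carton1, carton2, carton3, carton4's own z axis and vertical below 0.15 rad and x of carton1 in the frame of drawer_floor between -0.05 and 0.12 m and y of carton1 in the frame of drawer_floor between -0.165 and 0.165 m and z of carton1 in the frame of drawer_floor between -0.01 and 0.012 m and x of carton2 in the frame of drawer_floor between -0.05 and 0.12 m and y of carton2 in the frame of drawer_floor between -0.165 and 0.165 m and z of carton2 in the frame of drawer_floor between -0.01 and 0.012 m and x of carton3 in the frame of drawer_floor between -0.05 and 0.12 m and y of carton3 in the frame of drawer_floor between -0.165 and 0.165 m and z of carton3 in the frame of drawer_floor between -0.01 and 0.012 m and x of carton4 in the frame of drawer_floor between -0.05 and 0.12 m and y of carton4 in the frame of drawer_floor between -0.165 and 0.165 m and z of carton4 in the frame of drawer_floor between -0.01 and 0.012 m and value of joint kit_drawer above 0.03 m), for 0.2 s.
2. the drawer is pushed home past its catch with the cartons in it (value of joint kit_drawer below 0.004 m and x of carton0 in the frame of drawer_floor between -0.05 and 0.12 m and y of carton0 in the frame of drawer_floor between -0.165 and 0.165 m and z of carton0 in the frame of drawer_floor between -0.01 and 0.012 m and angle between each of carton0, carton1, carton2, carton3, carton4's own z axis and vertical below 0.15 rad and x of carton1 in the frame of drawer_floor between -0.05 and 0.12 m and y of carton1 in the frame of drawer_floor between -0.165 and 0.165 m and z of carton1 in the frame of drawer_floor between -0.01 and 0.012 m and x of carton2 in the frame of drawer_floor between -0.05 and 0.12 m and y of carton2 in the frame of drawer_floor between -0.165 and 0.165 m and z of carton2 in the frame of drawer_floor between -0.01 and 0.012 m and x of carton3 in the frame of drawer_floor between -0.05 and 0.12 m and y of carton3 in the frame of drawer_floor between -0.165 and 0.165 m and z of carton3 in the frame of drawer_floor between -0.01 and 0.012 m and x of carton4 in the frame of drawer_floor between -0.05 and 0.12 m and y of carton4 in the frame of drawer_floor between -0.165 and 0.165 m and z of carton4 in the frame of drawer_floor between -0.01 and 0.012 m), for 0.2 s.
3. the scanner's trigger is squeezed all the way (value of joint kit_drawer below 0.004 m and value of joint trigger above 0.29 rad), for 0.1 s.
4. the trigger is let go (value of joint kit_drawer below 0.004 m and value of joint trigger below 0.04 rad), for 0.2 s.
At the end, for the whole second after the job is handed in: Every carton present stands upright (within 0.15 rad) on the floor inside the drawer, at rest; the drawer is within 4 mm of fully home; the trigger, squeezed beyond 0.29 rad after the drawer was shut, is back below 0.04 rad (all of step 4 and x of carton0 in the frame of drawer_floor between -0.05 and 0.12 m and y of carton0 in the frame of drawer_floor between -0.165 and 0.165 m and z of carton0 in the frame of drawer_floor between -0.01 and 0.012 m and angle between each of carton0, carton1, carton2, carton3, carton4's own z axis and vertical below 0.15 rad and x of carton1 in the frame of drawer_floor between -0.05 and 0.12 m and y of carton1 in the frame of drawer_floor between -0.165 and 0.165 m and z of carton1 in the frame of drawer_floor between -0.01 and 0.012 m and x of carton2 in the frame of drawer_floor between -0.05 and 0.12 m and y of carton2 in the frame of drawer_floor between -0.165 and 0.165 m and z of carton2 in the frame of drawer_floor between -0.01 and 0.012 m and x of carton3 in the frame of drawer_floor between -0.05 and 0.12 m and y of carton3 in the frame of drawer_floor between -0.165 and 0.165 m and z of carton3 in the frame of drawer_floor between -0.01 and 0.012 m and x of carton4 in the frame of drawer_floor between -0.05 and 0.12 m and y of carton4 in the frame of drawer_floor between -0.165 and 0.165 m and z of carton4 in the frame of drawer_floor between -0.01 and 0.012 m and linear speed of each of carton0, carton1, carton2, carton3, carton4 below 0.03 m/s); the robot touches nothing.
It fails at once if a bystander (tape roll, bottle, box, dispenser, marker, label roll) is knocked more than 5 cm from its place (distance of any of tape_roll, bottle, kraft_box, tape_dispenser, marker, label_roll from where it was at the start of the episode above 0.05 m).
Of carton0, carton1, carton2, carton3, carton4 only 3 to 5 are there at a start; the rules pass over those that are not, and their reading is None.
At some moment in a run one of carton0, carton1, carton2, carton3, carton4 may be knocked a few centimetres aside while the robot is not near it.
It also fails if it takes over 210 s, if anything falls off the work surface, if the arm or the gripper's body presses on something with over 40 N, if the wrist force passes 120 N, or if a joint passes its speed limit or range.

ROBOT

A 7-joint arm with a two-finger parallel gripper is mounted at the origin on the work surface. World frame = base frame: x ahead of the robot, y to its left, z up, the work surface at z = 0. Lengths are in m, angles in rad, forces in N, time in s.
With the tool pointing down it reaches from about 0.4 to 0.85 m from the base axis. Payload 6.9 kg.
Tool frame: the origin (TCP) lies at the centre of the arm's flange, where the gripper is bolted on; the fingertips stand 173 mm ahead of it and the grasp point (between the pads) lies 155 mm ahead of it (arm.tip_extent is the z of the fingertips in the tool frame, in m); z points along the fingers, y is the line along which they close (so a half turn about z gives the same grasp; the last joint's range is limited). The gripper opens to 85 mm and grips with 20 to 120 N. Pads are 22 mm wide; open, the fingers measure 114 mm over their backs; the gripper's body (76 mm by 85 mm) begins 54 mm behind the grasp point. The pads swing forward as they close: fully open they stand 13 mm farther back than shut.
Start: joints at [1.452, 0.507, -0.238, 1.5, 0.126, 1.149, -0.155], TCP at [0.139, -0.609, 0.405] pointing down, gripper open.
Joint ranges: [-3.08, 3.08], [-0.24, 2.05], [-1.43, 1.35], [0, 2.5], [-1.52, 4.66], [0.17, 1.96], [-2.89, 2.89]. Speed limits (rad/s): [2.39, 2.39, 3.14, 3.14, 3.14, 3.14, 3.14].

INTERFACE

Orientations are given as a unit quaternion [x, y, z, w].
In Python, from workcell import readout, camera, camera_model, order, arm gives the robot as it stands. The module is installed in compiled form; this text tells all that it offers.
- The arm moves only by the tool carry_out, never from a script. Its argument "targets" is a list that holds one entry, the list of rows, each a list of 4 numbers: the shift along the tool's x, y, z in mm, then the turn about the tool's z in rad. In form: [[[x, y, z, yaw], ...]]. A call has 1 to 8 rows; each row shifts and turns the commanded pose from where the row before left it, along the tool's axes as they then stand; what a row does not reach is not made up. A row lasts 1/8 s, in which the tool goes at most 62.5 mm and 10.7 degrees, less where a joint would pass 70% of its speed; a pose out of reach is approached as far as the arm can. A call is refused whole if a number of a shift passes 62.5 or a number of a turn 0.188, either way. A call with a gripper value outside its range is refused whole. "claw" is the closure, from -1 (fully open) to 1 (shut), set as the call begins (left out, the last holds). The fingers move at their own pace and stop on an object; the grip force is fixed at half the most. Time passes only in rows, so rows that do not move let the fingers close. It gives the time, the measured TCP pose, the force, the opening and the grip force at its end, in the units of the state.
- readout.observe(): the state, without advancing time (a new reading comes with each control period).
- camera(name): name is "scene" or "top"; returns the picture (400x640x3 uint8, red, green, blue); there is no depth.
- camera_model(name): a dict with "mtx" (3x3 intrinsics, pixels), "extrinsics" (4x4, takes a point from world to camera coordinates). Camera axes: x right, y up, looking along -z (the intrinsics and any distortion apply to the point x, -y, -z); pixel columns grow to the right and rows downward; lengths in m; the calibration is good to about 2 mm. A picture is of the moment at which its call begins. camera_model takes no time and is no camera call.
- order.job_done(): hands the job in; it is judged then, once.
The state is a dict: "t": time; "joints": joint angles; "qvel": joint speeds; "effort": joint torques, N m; "ee_pos": TCP position; "tcp_rot": TCP orientation; "wrist_force": force on the tool from outside, world axes, zero at the start; "moment": the same for the moment, N m; "width": finger opening in m; "finger_force": force on a finger pad.
Only numpy, scipy, OpenCV 4.12 (cv2) and the standard library are available. Lean on these libraries where they do the work, as an engineer would, in place of code of your own. Each camera call takes 0.05 s, during which the arm holds its last target. There are 200 camera calls.

## Working session

There is one attempt and no reset: what is moved stays moved. The work goes in short steps, Python scripts to look and compute and a tool call to move; the robot and the scene stay as the last step left them, time stands still between calls to the robot, and variables do not carry over. Pictures are saved under pics/ and viewed, at most 14 in all, crops included, and the job is handed in when it is done.

Besides the shell and the picture viewer there is one more tool, called after "Emit:" as name([rows], argument=value, ...), one row to a line, values as JSON. carry_out: Moves the arm, as the interface text tells. Its arguments: {"type":"object","properties":{"targets":{"type":"array","items":{"type":"array","items":{"type":"array","items":{"type":"number"}}}},"claw":{"type":"number"}},"required":["targets"]}

```bash
mkdir -p pics
cat > h.py <<'E'
import numpy as np,cv2
from workcell import readout,camera,camera_model,order,arm
def save(n,f,crop=None,s=1):
    im=camera(n)[:,:,::-1]
    if crop: im=im[crop[1]:crop[3],crop[0]:crop[2]]
    cv2.imwrite('pics/'+f,cv2.resize(im,None,fx=s,fy=s,interpolation=cv2.INTER_CUBIC))
def back(n,u,v,z):
    m=camera_model(n);K=np.array(m['mtx']);E=np.array(m['extrinsics'])
    d=np.linalg.inv(K)@[u,v,1];d=E[:3,:3].T@np.array([d[0],-d[1],-d[2]])
    c=-E[:3,:3].T@E[:3,3];return c+d*(z-c[2])/d[2]
def proj(n,p):
    m=camera_model(n);K=np.array(m['mtx']);E=np.array(m['extrinsics'])
    q=E[:3,:3]@np.array(p)+E[:3,3];q=K@[q[0],-q[1],-q[2]];return q[:2]/q[2]
E
python3 - <<'E'
from h import *
save('top','t0.png',None,1.25);save('scene','s0.png',None,1.25)
s=readout.observe();print({k:np.round(v,3) for k,v in s.items()})
for n in('top','scene'):
    m=camera_model(n);print(n,m);
print(back('top',320,200,0))
E
```

```text
{'t': np.float64(0.1), 'joints': array([ 1.453,  0.508, -0.238,  1.501,  0.126,  1.149, -0.155]), 'qvel': array([ 0.001,  0.   ,  0.001, -0.004,  0.   , -0.   , -0.   ]), 'effort': array([-6.0000e-03, -6.2183e+01, -2.1950e+00, -2.5020e+01,  1.2000e-02,
        8.0000e-03, -0.0000e+00]), 'ee_pos': array([ 0.139, -0.609,  0.404]), 'tcp_rot': array([ 0.994,  0.112, -0.   , -0.001]), 'wrist_force': array([-0.1  ,  0.584,  0.93 ]), 'moment': array([ 0.067,  0.016, -0.012]), 'finger_force': np.float64(0.0), 'width': np.float64(0.085)}
top {'mtx': array([[478.65845768,   0.        , 327.3957243 ],
       [  0.        , 478.65845768, 196.12188872],
       [  0.        ,   0.        ,   1.        ]]), 'extrinsics': array([[-0.02270253, -0.99966269,  0.01261373, -0.09385435],
       [ 0.99399991, -0.02121998,  0.10730276, -0.53280965],
       [-0.1069989 ,  0.01497409,  0.99414637, -1.40122947],
       [ 0.        ,  0.        ,  0.        ,  1.        ]])}
scene {'mtx': array([[389.62579135,   0.        , 317.01389533],
       [  0.        , 389.62579135, 202.58186519],
       [  0.        ,   0.        ,   1.        ]]), 'extrinsics': array([[ 0.24957716,  0.96827858, -0.01215843, -0.03540892],
       [-0.61532332,  0.16827173,  0.77010508,  0.24887002],
       [ 0.74772218, -0.18471927,  0.63780117, -1.77759447],
       [ 0.        ,  0.        ,  0.        ,  1.        ]])}
[ 0.52236243 -0.08320821  0.        ]
```

View pics/t0.png

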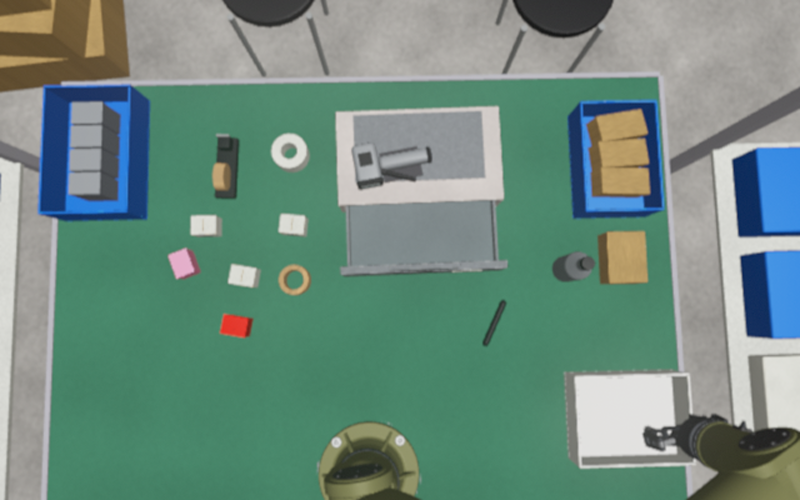

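View pics/s0.png

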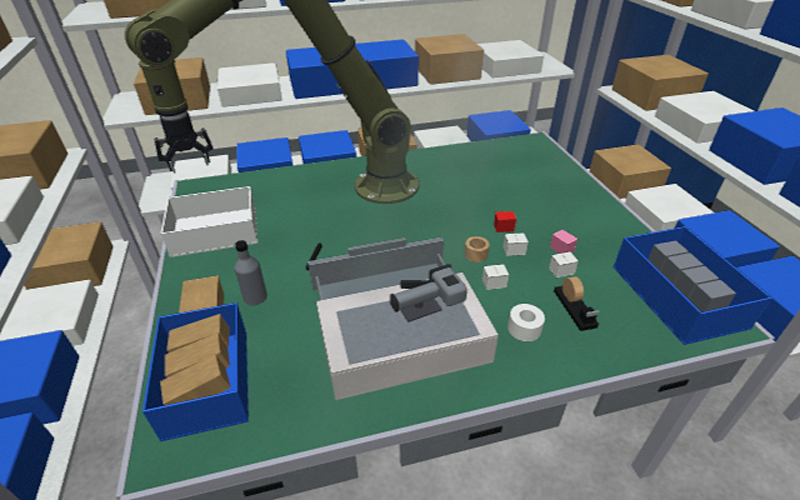

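The top view shows three white cartons at (205,225), (292,224) and (243,275). The look-alikes are pink at (183,263) and red at (236,325). The tape roll is at (294,279) and the white ring at (290,152) is the label roll. The white boxes with a brown line fit the description, so I'll confirm them in an enlarged crop.

Run:
```python
from h import *
im=camera('top')[:,:,::-1].copy(); cv2.imwrite('pics/full.png',im)
cv2.imwrite('pics/t1.png',cv2.resize(im[155:280,125:265],None,fx=5,fy=4.8,interpolation=cv2.INTER_CUBIC)[:600])
cv2.imwrite('pics/t2.png',cv2.resize(im[75:225,260:420],None,fx=4,fy=4,interpolation=cv2.INTER_CUBIC))
```

```text
(no output)
```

View pics/t1.png

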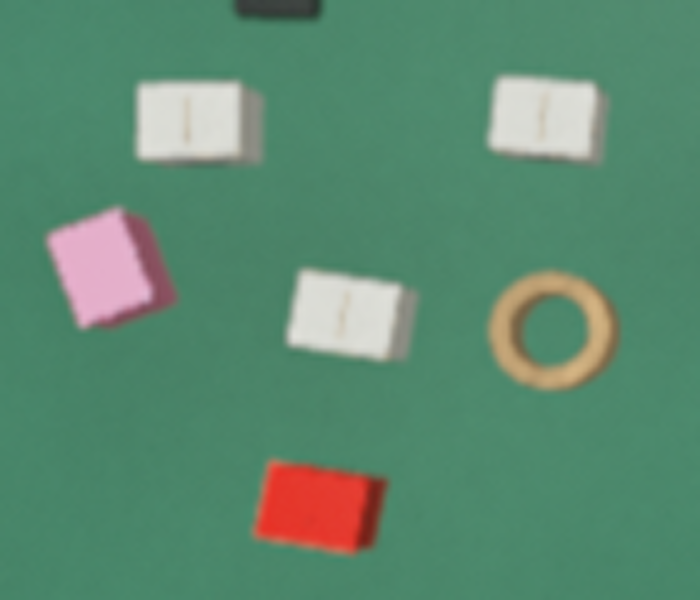

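View pics/t2.png

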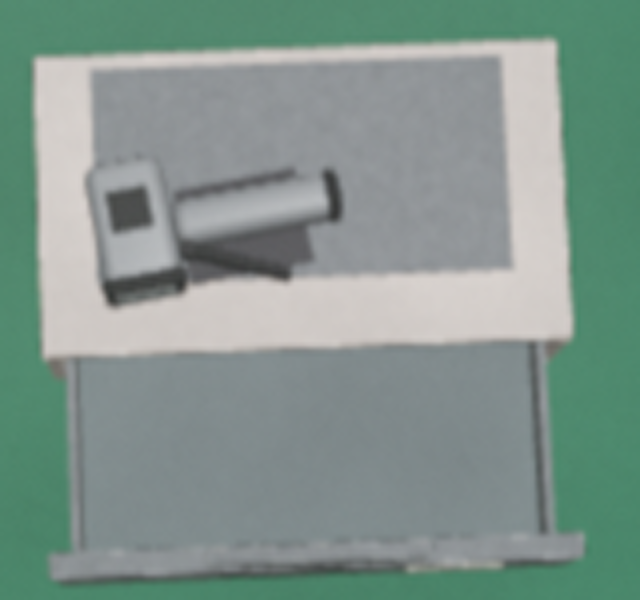

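Run:
```python
from h import *
a=lambda L,z:np.array([back('top',125+x/5,155+y/4.8,z)[:2] for x,y in L])
for n,L in dict(A=[(137,82),(241,80),(241,160),(137,160)],B=[(495,76),(598,83),(596,160),(489,152)],C=[(300,268),(404,285),(391,360),(288,345)],pink=[(122,208),(156,302),(82,328),(47,238)]).items():
    P=a(L,.05);l=P[0]+P[3]-P[1]-P[2];print(n,P.mean(0).round(4),'left dir angle from +y',np.degrees(np.arctan2(-l[0],l[1])).round(1),np.linalg.norm(P[0]-P[1]).round(3),np.linalg.norm(P[1]-P[2]).round(3))
print('tape',a([(553,330)],.045))
b=lambda L,z:np.array([back('top',260+x/4,75+y/4,z)[:2] for x,y in L]).round(4)
print('cab TL TR BR BL',b([(33,58),(555,40),(573,340),(43,357)],.1))
print('panel outerL,R innerL R',b([(52,581),(583,560),(50,555),(584,535)],.098))
print('grip',b([(178,215),(335,194),(325,196),(185,215)],.141),'edges',b([(325,170),(325,222),(185,192),(185,238)],.141),'trig tip',b([(290,275)],.141))
print('head',b([(88,170),(160,157),(185,275),(108,290)],.167))
```

```text
A [0.5862 0.378 ] left dir angle from +y -0.6 0.061 0.05
B [0.5835 0.1693] left dir angle from +y -5.5 0.061 0.048
C [0.4651 0.2852] left dir angle from +y -10.4 0.062 0.046
pink [0.496  0.4274] left dir angle from +y -69.6 0.061 0.045
tape [[0.45325851 0.16544894]]
cab TL TR BR BL [[ 0.8381  0.0602]
 [ 0.8447 -0.3201]
 [ 0.6226 -0.3245]
 [ 0.618   0.0552]]
panel outerL,R innerL R [[ 0.458   0.0507]
 [ 0.4646 -0.3256]
 [ 0.4764  0.0519]
 [ 0.4824 -0.3271]]
grip [[ 0.7093 -0.0442]
 [ 0.7221 -0.1543]
 [ 0.7208 -0.1473]
 [ 0.7092 -0.0491]] edges [[ 0.7395 -0.1478]
 [ 0.7023 -0.1468]
 [ 0.7256 -0.0494]
 [ 0.6928 -0.0488]] trig tip [[ 0.6651 -0.1214]]
head [[ 0.7354  0.0161]
 [ 0.7436 -0.0334]
 [ 0.6608 -0.049 ]
 [ 0.6514  0.0036]]
```

The crop confirms three white cartons with brown lines, at world A (.586,.378), B (.584,.169) and C (.465,.285). The drawer floor point is at about (.545,-.136), with a cabinet yaw of about 1°. I'll start moving via the right-hand side.

Add to h.py:
```python
def go(x,y,z,az):
    """print turn about tool z, then shift in turned tool axes, to bring the grasp point to x,y,z, azimuth az deg"""
    from scipy.spatial.transform import Rotation as R
    s=readout.observe();M=R.from_quat(s['tcp_rot']).as_matrix()
    a0=np.arctan2(M[1,0],M[0,0]);a=np.radians(az);d=np.array([x,y,z+.155])-s['ee_pos']
    T=np.array([[np.cos(a),np.sin(a),0],[np.sin(a),-np.cos(a),0],[0,0,-1]])
    sh=T@d*1000
    print('t',round(float(s['t']),2),'pos',np.round(s['ee_pos'],4),'az',round(np.degrees(a0),2),'| turn',round(a0-a,4),'shift',sh.round(1),'rows',np.ceil(np.linalg.norm(sh)/50), 'F',np.round(s['wrist_force'],1),'w',round(float(s['width']),4))
```

```text
(no output)
```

Emit:
carry_out([
  [[0,0,0,0.103],[0,0,0,0.103],[40,-32,0,0],[45,-36,0,0],[45,-36,0,0],[45,-36,0,0],[45,-36,0,0],[30,-25,0,0]],
], claw=-1)

```text
t: 1.15
ee_pos: [0.3872, -0.4016, 0.4046]
tcp_rot: [1.0, 0.01, 0.0, -0.0]
wrist_force: [1.2, -0.9, -0.2]
width: 0.0855
finger_force: 0.0
```

```bash
python3 -c "
from h import *
go(.5835,.1693,.2,-5.5)"
```

```text
t 1.15 pos [ 0.3872 -0.4016  0.4046] az 1.18 | turn 0.1166 shift [ 140.7 -587.1   49.6] rows 13.0 F [ 1.2 -0.9 -0.2] w 0.0855
```

Emit:
carry_out([
  [[0,0,0,0.1166],[12,-40,0,0],[12,-50,0,0],[12,-50,0,0],[12,-50,0,0],[12,-50,0,0],[12,-50,0,0],[12,-40,0,0]],
])

```text
t: 2.15
ee_pos: [0.5015, -0.0817, 0.4047]
tcp_rot: [0.999, -0.049, -0.0, -0.0]
wrist_force: [0.3, -0.4, 1.0]
width: 0.0858
finger_force: 0.0
```

Emit:
carry_out([
  [[12,-50,0,0],[12,-50,0,0],[12,-50,0,0],[12,-50,0,0],[10,-40,0,0],[0,0,0,0],[0,0,0,0]],
])

```text
t: 3.02
ee_pos: [0.5825, 0.1485, 0.4042]
tcp_rot: [0.999, -0.05, -0.0, 0.001]
wrist_force: [-0.0, -0.7, 0.4]
width: 0.0854
finger_force: 0.0
```

```bash
python3 -c "
from h import *
go(.5835,.1693,.035,-5.5)
save('top','t3.png',(100,60,420,280),2.5)"
```

```text
t 3.02 pos [0.5825 0.1485 0.4042] az -5.68 | turn -0.0031 shift [ -1.  -20.8 214.2] rows 5.0 F [-0.  -0.7  0.4] w 0.0854
```

View pics/t3.png

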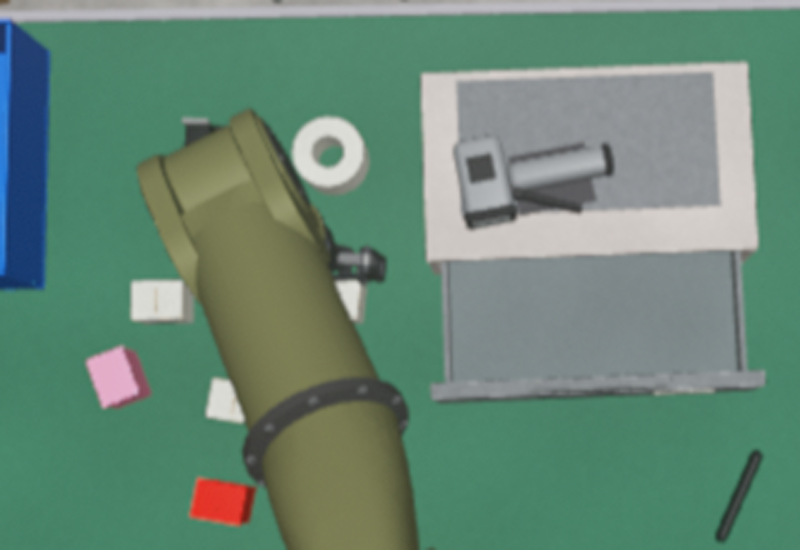

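The arm covers most of B, but its right edge is at px (364,300), the same place as before, and A (160,300) hasn't moved. I'll descend and grasp.

Emit:
carry_out([
  [[0,-20,0,0],[0,-1,40,0],[0,0,45,0],[0,0,45,0],[-1,0,45,0],[0,0,25,0],[0,0,14,0],[0,0,0,0]],
])

```text
t: 4.08
ee_pos: [0.5836, 0.1705, 0.1903]
tcp_rot: [0.999, -0.049, -0.0, 0.0]
wrist_force: [-0.8, 0.5, 0.0]
width: 0.0853
finger_force: 0.0
```

Emit:
carry_out([
  [[0,0,0,0],[0,0,0,0],[0,0,0,0],[0,0,0,0],[0,0,0,0],[0,0,0,0]],
], claw=1)

```text
t: 4.82
ee_pos: [0.5843, 0.1704, 0.1923]
tcp_rot: [0.999, -0.05, 0.001, -0.0]
wrist_force: [-0.3, 0.9, 6.2]
width: 0.0569
finger_force: 65.5
```

```bash
python3 -c "
from h import *
go(.5835,.1693,.25,1.1)"
```

```text
t 4.83 pos [0.5843 0.1704 0.1923] az -5.68 | turn -0.1183 shift [  -0.8    1.1 -212.7] rows 5.0 F [-0.3  0.9  6.2] w 0.0569
```

Emit:
carry_out([
  [[0,0,-30,0],[0,0,-45,0],[0,0,-50,0],[0,0,-50,0],[0,0,-35,0],[0,0,0,-0.059],[0,0,0,-0.059],[0,0,0,0]],
])

```text
t: 5.82
ee_pos: [0.5835, 0.17, 0.4009]
tcp_rot: [1.0, 0.009, 0.0, 0.0]
wrist_force: [0.5, -0.2, -2.0]
width: 0.0571
finger_force: 64.7
```

```bash
python3 -c "
from h import *
go(.543,-.0365,.25,1.1)"
```

```text
t 5.83 pos [0.5835 0.17   0.4009] az 1.07 | turn -0.0006 shift [-44.4 205.7  -4.1] rows 5.0 F [ 0.5 -0.2 -2. ] w 0.0571
```

Emit:
carry_out([
  [[-6,30,0,0],[-10,45,0,0],[-10,50,0,0],[-10,45,0,0],[-8,36,0,0],[0,0,0,0],[0,0,0,0]],
])

```text
t: 6.7
ee_pos: [0.5437, -0.036, 0.4009]
tcp_rot: [1.0, 0.009, 0.0, -0.0]
wrist_force: [0.4, 0.5, -0.7]
width: 0.0568
finger_force: 64.6
```

```bash
python3 -c "
from h import *
go(.543,-.0365,.0565,1.1)"
```

```text
t 6.7 pos [ 0.5437 -0.036   0.4009] az 1.07 | turn -0.0006 shift [ -0.7   0.5 189.4] rows 4.0 F [ 0.4  0.5 -0.7] w 0.0568
```

Emit:
carry_out([
  [[0,0,35,0],[0,0,45,0],[0,0,45,0],[0,0,35,0],[0,0,15,0],[0,0,10,0],[0,0,4,0],[0,0,0,0]],
])

```text
t: 7.7
ee_pos: [0.544, -0.0365, 0.2124]
tcp_rot: [1.0, 0.01, 0.001, 0.0]
wrist_force: [0.3, -0.2, -1.8]
width: 0.0567
finger_force: 64.6
```

Emit:
carry_out([
  [[0,0,0,0],[0,0,0,0],[0,0,0,0],[0,0,0,0]],
], claw=-1)

```text
t: 8.2
ee_pos: [0.5437, -0.0366, 0.2119]
tcp_rot: [1.0, 0.01, 0.0, -0.0]
wrist_force: [-0.5, 0.7, -0.1]
width: 0.0852
finger_force: 0.0
```

Emit:
carry_out([
  [[0,0,-20,0],[0,0,-35,0],[0,0,-45,0],[0,0,-45,0],[0,0,-45,0],[-10,-30,0,0],[-20,-50,0,0],[-20,-50,0,0]],
])

```text
t: 9.2
ee_pos: [0.4904, 0.0935, 0.4018]
tcp_rot: [1.0, 0.009, 0.0, -0.0]
wrist_force: [0.0, 1.1, 0.0]
width: 0.0852
finger_force: 0.0
```

```bash
python3 -c "
from h import *
go(.4651,.2852,.25,-10.4)"
```

```text
t 9.2 pos [0.4904 0.0935 0.4018] az 1.04 | turn 0.1996 shift [ -59.5 -184.    -3.2] rows 4.0 F [0.  1.1 0. ] w 0.0852
```

```bash
python3 -c "
from h import *
save('top','t4.png',(100,100,420,280),2.5)"
```

```text
(no output)
```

View pics/t4.png

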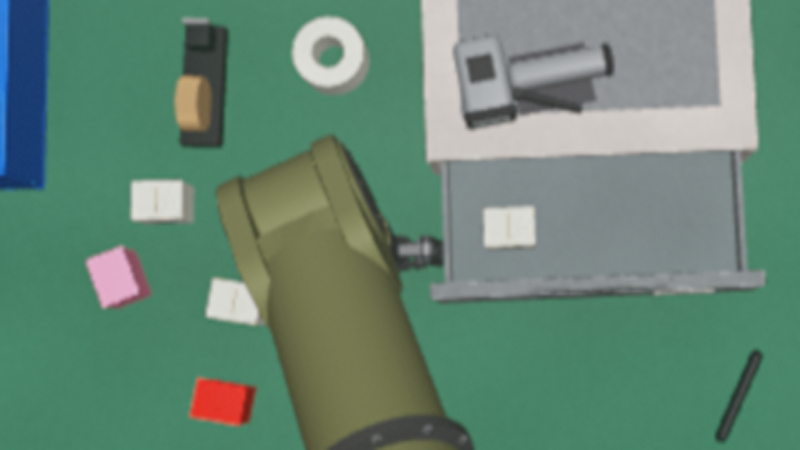

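B stands in the drawer at (509,226). A (159,200) and C (233,301) haven't moved, so C is next.

Emit:
carry_out([
  [[0,0,0,0.1],[0,0,0,0.0996],[-10,-30,0,0],[-15,-45,0,0],[-15,-45,0,0],[-12,-40,0,0],[-7,-24,0,0],[0,0,0,0]],
])

```text
t: 10.25
ee_pos: [0.4654, 0.2859, 0.4016]
tcp_rot: [0.996, -0.088, -0.0, -0.0]
wrist_force: [0.4, 0.4, -0.0]
width: 0.0855
finger_force: 0.0
```

```bash
python3 -c "
from h import *
go(.4651,.2852,.036,-10.4)"
```

```text
t 10.25 pos [0.4654 0.2859 0.4016] az -10.12 | turn 0.005 shift [-2.000e-01  8.000e-01  2.106e+02] rows 5.0 F [ 0.4  0.4 -0. ] w 0.0855
```

Emit:
carry_out([
  [[0,1,30,0.005],[0,0,45,0],[0,0,45,0],[0,0,45,0],[0,0,30,0],[0,0,15,0],[0,0,0,0]],
])

```text
t: 11.12
ee_pos: [0.4661, 0.2823, 0.1913]
tcp_rot: [0.996, -0.093, -0.0, 0.001]
wrist_force: [-0.4, -0.7, 0.3]
width: 0.0855
finger_force: 0.0
```

Emit:
carry_out([
  [[0,0,0,0],[0,0,0,0],[0,0,0,0],[0,0,0,0],[0,0,0,0]],
], claw=1)

```text
t: 11.75
ee_pos: [0.4665, 0.2834, 0.1933]
tcp_rot: [0.996, -0.093, 0.001, -0.001]
wrist_force: [-0.2, -0.8, 7.3]
width: 0.0573
finger_force: 64.5
```

Emit:
carry_out([
  [[0,0,-30,0],[0,0,-45,0],[0,0,-50,0],[0,0,-50,0],[0,0,-35,0],[0,0,0,-0.1],[0,0,0,-0.1],[0,0,0,0]],
])

```text
t: 12.75
ee_pos: [0.4657, 0.2828, 0.4022]
tcp_rot: [1.0, 0.007, 0.0, -0.0]
wrist_force: [0.5, -0.1, -0.5]
width: 0.0573
finger_force: 64.5
```

```bash
python3 -c "
from h import *
go(.547,-.2365,.25,1.1)"
```

```text
t 12.75 pos [0.4657 0.2828 0.4022] az 0.79 | turn -0.0053 shift [ 71.3 520.7  -2.8] rows 11.0 F [ 0.5 -0.1 -0.5] w 0.0573
```

Emit:
carry_out([
  [[5,35,0,-0.005],[7,50,0,0],[7,50,0,0],[7,50,0,0],[7,50,0,0],[7,50,0,0],[7,50,0,0],[7,50,0,0]],
])

```text
t: 13.75
ee_pos: [0.5272, -0.1024, 0.402]
tcp_rot: [1.0, 0.009, 0.0, 0.0]
wrist_force: [-0.1, 0.2, -1.7]
width: 0.0567
finger_force: 64.5
```

Emit:
carry_out([
  [[7,50,0,0],[6,45,0,0],[5,40,0,0],[0,0,0,0],[0,0,0,0]],
])

```text
t: 14.38
ee_pos: [0.5479, -0.2348, 0.4016]
tcp_rot: [1.0, 0.009, -0.0, -0.0]
wrist_force: [-0.5, 1.4, -1.5]
width: 0.0566
finger_force: 64.6
```

```bash
python3 -c "
from h import *
go(.547,-.2365,.0575,1.1)"
```

```text
t 14.38 pos [ 0.5479 -0.2348  0.4016] az 1.06 | turn -0.0007 shift [ -0.9   1.6 189.1] rows 4.0 F [-0.5  1.4 -1.5] w 0.0566
```

Emit:
carry_out([
  [[-1,2,35,0],[0,0,45,0],[0,0,45,0],[0,0,35,0],[0,0,15,0],[0,0,10,0],[0,0,4,0],[0,0,0,0]],
])

```text
t: 15.38
ee_pos: [0.5473, -0.2375, 0.2134]
tcp_rot: [1.0, 0.01, 0.001, 0.0]
wrist_force: [0.4, -1.0, -1.4]
width: 0.0568
finger_force: 64.6
```

Emit:
carry_out([
  [[0,0,0,0],[0,0,0,0],[0,0,0,0],[0,0,0,0]],
], claw=-1)

```text
t: 15.88
ee_pos: [0.547, -0.2375, 0.2128]
tcp_rot: [1.0, 0.01, 0.0, 0.0]
wrist_force: [-0.8, -0.2, 0.3]
width: 0.0853
finger_force: 0.0
```

Emit:
carry_out([
  [[0,0,-20,0],[0,0,-35,0],[0,0,-45,0],[0,0,-45,0],[0,0,-45,0],[0,-30,0,0],[0,-50,0,0],[0,-50,0,0]],
])

```text
t: 16.88
ee_pos: [0.5441, -0.1064, 0.4028]
tcp_rot: [1.0, 0.009, 0.0, -0.0]
wrist_force: [0.7, -0.6, 0.5]
width: 0.0855
finger_force: 0.0
```

Emit:
carry_out([
  [[0,-50,0,0],[0,-50,0,0],[0,-50,0,0],[0,-50,0,0],[0,0,0,0]],
])

```text
t: 17.5
ee_pos: [0.5397, 0.0973, 0.403]
tcp_rot: [1.0, 0.014, 0.0, -0.001]
wrist_force: [-0.3, -0.6, -0.2]
width: 0.0857
finger_force: 0.0
```

```bash
python3 -c "
from h import *
go(.5862,.378,.25,-.6)
save('top','t5.png',(100,100,420,280),2.5)"
```

```text
t 17.5 pos [0.5397 0.0973 0.403 ] az 1.57 | turn 0.0378 shift [  43.5 -281.1   -2. ] rows 6.0 F [-0.3 -0.6 -0.2] w 0.0857
```

View pics/t5.png

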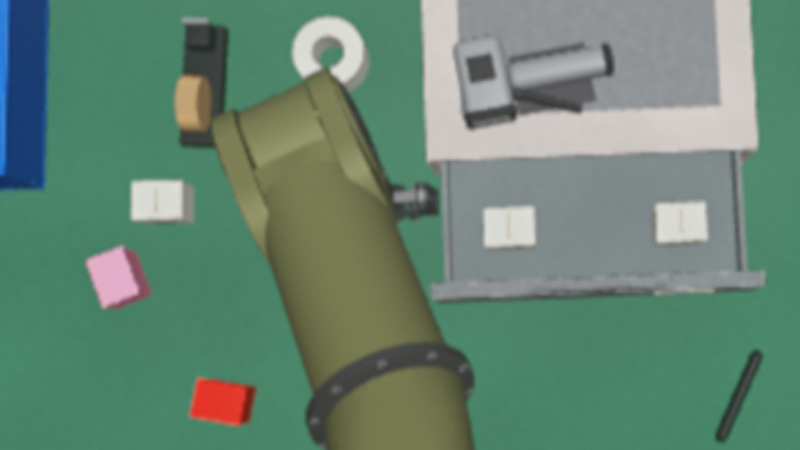

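Two cartons are in the drawer at (509,226) and (681,222). A hasn't moved from (159,200), so I'll fetch it.

Emit:
carry_out([
  [[5,-30,0,0.0378],[7,-50,0,0],[8,-50,0,0],[8,-50,0,0],[8,-50,0,0],[8,-51,0,0],[0,0,0,0],[0,0,0,0]],
])

```text
t: 18.55
ee_pos: [0.5893, 0.3712, 0.4021]
tcp_rot: [1.0, -0.01, -0.0, 0.001]
wrist_force: [0.9, 0.0, 0.4]
width: 0.0854
finger_force: 0.0
```

```bash
python3 -c "
from h import *
go(.5862,.378,.036,-.6)"
```

```text
t 18.55 pos [0.5893 0.3712 0.4021] az -1.14 | turn -0.0094 shift [ -3.2  -6.8 211.1] rows 5.0 F [0.9 0.  0.4] w 0.0854
```

Emit:
carry_out([
  [[-3,-7,30,-0.0094],[0,0,45,0],[0,0,45,0],[0,0,45,0],[0,0,30,0],[0,0,15,0],[0,0,0,0]],
])

```text
t: 19.42
ee_pos: [0.5862, 0.3784, 0.1924]
tcp_rot: [1.0, -0.005, -0.0, 0.001]
wrist_force: [0.7, 0.8, 1.0]
width: 0.0854
finger_force: 0.0
```

Emit:
carry_out([
  [[0,0,0,0],[0,0,0,0],[0,0,0,0],[0,0,0,0],[0,0,0,0]],
], claw=1)

```text
t: 20.05
ee_pos: [0.5862, 0.3802, 0.1947]
tcp_rot: [1.0, -0.004, 0.001, -0.001]
wrist_force: [-0.7, -0.4, 7.5]
width: 0.0568
finger_force: 65.6
```

Emit:
carry_out([
  [[0,0,-30,0],[0,0,-45,0],[0,0,-50,0],[0,0,-50,0],[0,0,-35,0],[0,0,0,-0.03],[0,0,0,0]],
])

```text
t: 20.92
ee_pos: [0.5853, 0.3796, 0.4021]
tcp_rot: [1.0, 0.011, -0.0, 0.0]
wrist_force: [0.3, -1.1, -1.2]
width: 0.057
finger_force: 64.8
```

```bash
python3 -c "
from h import *
go(.545,-.1365,.25,1.1)"
```

```text
t 20.93 pos [0.5853 0.3796 0.4021] az 1.24 | turn 0.0025 shift [-50.2 515.2  -2.9] rows 11.0 F [ 0.3 -1.1 -1.2] w 0.057
```

Emit:
carry_out([
  [[-3,30,0,0],[-5,50,0,0],[-5,50,0,0],[-5,50,0,0],[-5,50,0,0],[-5,50,0,0],[-5,50,0,0],[-5,50,0,0]],
])

```text
t: 21.92
ee_pos: [0.555, -0.0027, 0.4012]
tcp_rot: [1.0, 0.01, -0.001, -0.0]
wrist_force: [0.7, -0.5, -1.0]
width: 0.0571
finger_force: 64.8
```

Emit:
carry_out([
  [[-5,50,0,0],[-4,50,0,0],[-3,35,0,0],[0,0,0,0],[0,0,0,0]],
])

```text
t: 22.55
ee_pos: [0.5463, -0.1355, 0.4017]
tcp_rot: [1.0, 0.011, -0.001, -0.001]
wrist_force: [0.0, 0.9, -1.6]
width: 0.0568
finger_force: 64.7
```

```bash
python3 -c "
from h import *
go(.545,-.1365,.058,1.1)"
```

```text
t 22.55 pos [ 0.5463 -0.1355  0.4017] az 1.23 | turn 0.0023 shift [ -1.4   1.  188.7] rows 4.0 F [ 0.   0.9 -1.6] w 0.0568
```

Emit:
carry_out([
  [[-1,1,35,0],[0,0,45,0],[0,0,45,0],[0,0,35,0],[0,0,15,0],[0,0,10,0],[0,0,3,0],[0,0,0,0]],
])

```text
t: 23.55
ee_pos: [0.5459, -0.1371, 0.2155]
tcp_rot: [1.0, 0.011, 0.001, 0.0]
wrist_force: [0.2, 0.6, -1.6]
width: 0.0574
finger_force: 64.7
```

Emit:
carry_out([
  [[0,0,0,0],[0,0,0,0],[0,0,0,0],[0,0,0,0]],
], claw=-1)

```text
t: 24.05
ee_pos: [0.5456, -0.1372, 0.2148]
tcp_rot: [1.0, 0.011, 0.0, 0.0]
wrist_force: [-0.4, 0.4, 0.2]
width: 0.0855
finger_force: 0.0
```

Emit:
carry_out([
  [[0,0,-20,0],[0,0,-35,0],[0,0,-45,0],[0,0,-45,0],[-30,0,-20,0],[-45,0,0,0],[-45,0,0,0],[0,0,0,0]],
])

```text
t: 25.05
ee_pos: [0.4227, -0.1399, 0.3799]
tcp_rot: [1.0, 0.01, -0.001, 0.001]
wrist_force: [0.6, 0.6, 0.4]
width: 0.0856
finger_force: 0.0
```

```bash
python3 -c "
from h import *
go(.425,-.137,.1,1.1)
save('top','t6.png',(220,100,460,280),3)"
```

```text
t 25.05 pos [ 0.4227 -0.1399  0.3799] az 1.12 | turn 0.0003 shift [  2.4  -2.8 124.9] rows 3.0 F [0.6 0.6 0.4] w 0.0856
```

View pics/t6.png

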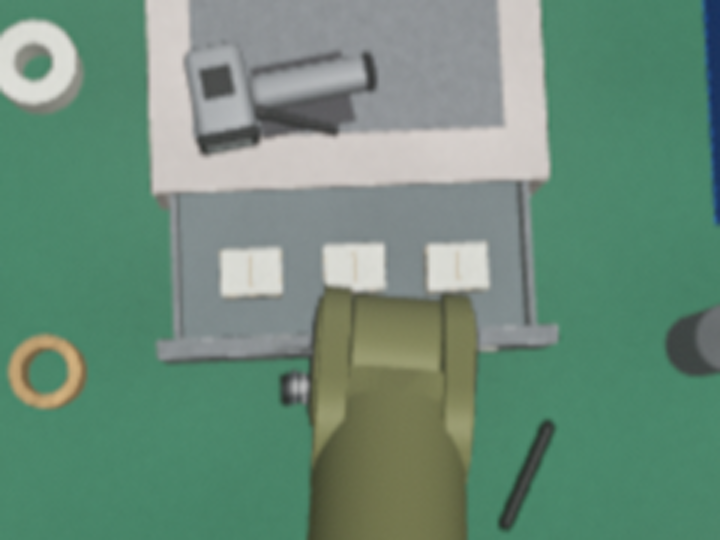

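All three cartons stand in the drawer at (251,271), (354,267) and (457,265). I'll close the fingers, lower them in front of the panel and push.

Emit:
carry_out([
  [[0,0,0,0],[0,0,0,0],[0,0,0,0],[0,-3,30,0],[0,0,40,0],[0,0,35,0],[0,0,20,0],[0,0,0,0]],
], claw=1)

```text
t: 26.1
ee_pos: [0.4255, -0.1364, 0.2534]
tcp_rot: [1.0, 0.011, -0.001, -0.001]
wrist_force: [0.0, -0.5, -0.2]
width: -0.0002
finger_force: 0.0
```

Emit:
carry_out([
  [[6,0,0,0],[8,0,0,0],[10,0,0,0],[12,0,0,0],[14,0,0,0],[15,0,0,0],[15,0,0,0],[10,0,0,0]],
])

```text
t: 27.1
ee_pos: [0.5168, -0.1346, 0.2546]
tcp_rot: [1.0, 0.011, 0.0, -0.0]
wrist_force: [-2.3, 0.2, 0.5]
width: 0.0
finger_force: 0.8
```

Emit:
carry_out([
  [[10,0,0,0],[12,0,0,0],[12,0,0,0],[12,0,0,0],[10,0,0,0],[8,0,0,0],[5,0,0,0]],
])

```text
t: 27.98
ee_pos: [0.5832, -0.1334, 0.2544]
tcp_rot: [1.0, 0.01, -0.003, 0.0]
wrist_force: [-8.9, 0.9, 5.3]
width: -0.0003
finger_force: 4.6
```

Emit:
carry_out([
  [[4,0,0,0],[4,0,0,0],[3,0,0,0],[0,0,0,0]],
])

```text
t: 28.48
ee_pos: [0.5938, -0.1332, 0.2544]
tcp_rot: [1.0, 0.01, -0.003, 0.0]
wrist_force: [-12.3, 0.3, 5.7]
width: -0.0
finger_force: 5.6
```

Emit:
carry_out([
  [[3,0,0,0],[3,0,0,0],[3,0,0,0],[0,0,0,0]],
])

```text
t: 28.98
ee_pos: [0.5967, -0.1336, 0.2522]
tcp_rot: [1.0, 0.01, -0.012, 0.0]
wrist_force: [-32.4, 0.4, 10.0]
width: -0.0001
finger_force: 6.6
```

Emit:
carry_out([
  [[-8,0,0,0],[-20,0,0,0],[-30,0,0,0],[-20,0,-30,0],[-20,0,-50,0],[-20,0,-50,0],[0,0,0,0]],
])

```text
t: 29.85
ee_pos: [0.4872, -0.1353, 0.389]
tcp_rot: [1.0, 0.01, 0.004, 0.001]
wrist_force: [0.4, -0.5, -0.8]
width: -0.0
finger_force: 0.0
```

```bash
python3 -c "
from h import *
go(.6,-.137,.25,1.1)
save('top','t7.png',(250,75,450,225),4)"
```

```text
t 29.85 pos [ 0.4872 -0.1353  0.389 ] az 1.19 | turn 0.0015 shift [112.8   3.8 -16. ] rows 3.0 F [ 0.4 -0.5 -0.8] w -0.0
```

View pics/t7.png

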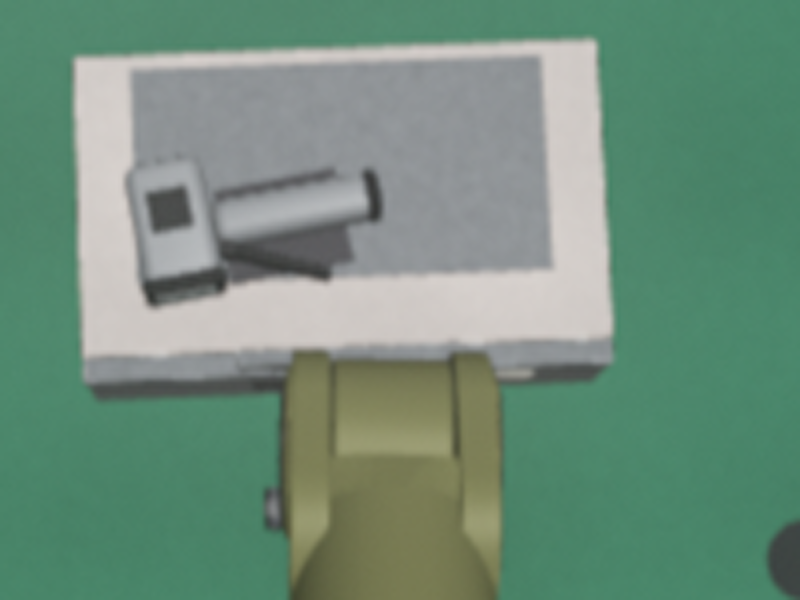

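The drawer front sits flush with the cabinet's front edge, so it has clicked in. The scanner grip runs along (215..375, 215..195) and the trigger tip is at (330,275). I'll go for the pinch next.

```bash
python3 -c "
from h import *
print(readout.observe()['joints'].round(2))
go(.60,-.137,.26,98)
go(.60,-.137,.26,-82)
save('scene','s2.png',(280,190,420,290),5.7)"
```

```text
[ 0.53  0.35 -0.42  1.84  0.17  0.98 -1.52]
t 29.9 pos [ 0.4872 -0.1354  0.3869] az 1.19 | turn -1.6897 shift [-17.3 111.5 -28.1] rows 3.0 F [ 0.8 -0.4  0.1] w 0.0002
t 29.9 pos [ 0.4872 -0.1354  0.3869] az 1.19 | turn 1.4519 shift [  17.3 -111.5  -28.1] rows 3.0 F [ 0.8 -0.4  0.1] w 0.0002
```

View pics/s2.png

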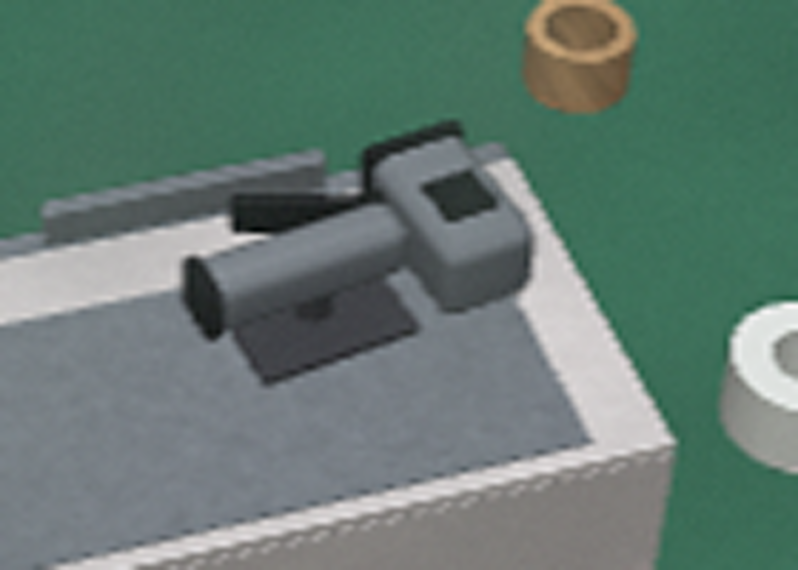

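Emit:
carry_out([
  [[0,0,-28,0.1],[0,0,0,0.18]],
], claw=-1)

```text
t: 30.2
ee_pos: [0.4876, -0.1354, 0.413]
tcp_rot: [0.991, -0.131, 0.001, -0.0]
wrist_force: [0.1, -0.3, -0.2]
width: 0.036
finger_force: 0.0
```

```bash
python3 -c "
from h import *
print(readout.observe()['joints'].round(2))
print(proj('scene',(.7226,-.158,.141)), 'seen 316.3,242.1')
print('seen head right rim', proj('scene',(.7354,.0161,.155)))
go(.60,-.137,.26,-82)"
```

```text
[ 0.49  0.32 -0.36  1.79  0.13  1.05 -1.75]
[313.61066701 242.2229582 ] seen 316.3,242.1
seen head right rim [372.72437203 230.65943586]
t 30.2 pos [ 0.4876 -0.1354  0.413 ] az -15.08 | turn 1.1679 shift [  17.2 -111.1   -2. ] rows 3.0 F [ 0.1 -0.3 -0.2] w 0.036
```

Emit:
carry_out([
  [[0,0,0,-0.18],[0,0,0,-0.18],[0,0,0,-0.18],[0,0,0,-0.18],[0,0,0,-0.18],[0,0,0,-0.18],[0,0,0,-0.18],[0,0,0,-0.18]],
])

```text
t: 31.2
ee_pos: [0.4871, -0.1354, 0.4112]
tcp_rot: [0.829, 0.56, -0.0, -0.001]
wrist_force: [0.0, 0.0, -0.7]
width: 0.0855
finger_force: 0.0
```

Emit:
carry_out([
  [[0,0,0,-0.18],[0,0,0,-0.18],[0,0,0,-0.17],[0,0,0,0]],
])

```text
t: 31.7
ee_pos: [0.487, -0.1356, 0.4114]
tcp_rot: [0.656, 0.755, 0.0, -0.001]
wrist_force: [-0.4, 0.9, -0.3]
width: 0.0852
finger_force: 0.0
```

```bash
python3 -c "
from h import *
print(readout.observe()['joints'].round(2))
go(.705,-.0945,.24,98)"
```

```text
[ 0.81  0.4  -0.83  1.79  0.33  1.1  -0.  ]
t 31.7 pos [ 0.487  -0.1356  0.4114] az 97.99 | turn -0.0001 shift [ 10.4 221.7  16.4] rows 5.0 F [-0.4  0.9 -0.3] w 0.0852
```

Emit:
carry_out([
  [[1,30,0,0],[2,45,0,0],[2,45,0,0],[2,45,0,0],[2,40,0,0],[1,17,0,0],[0,0,0,0],[0,0,0,0]],
])

```text
t: 32.7
ee_pos: [0.7046, -0.0944, 0.412]
tcp_rot: [0.656, 0.754, -0.0, -0.0]
wrist_force: [-0.9, 0.6, 0.2]
width: 0.0858
finger_force: 0.0
```

```bash
python3 -c "
from h import *
go(.705,-.0945,.141,98)
save('scene','s3.png',(270,160,430,280),5)"
```

```text
t 32.7 pos [ 0.7046 -0.0944  0.412 ] az 97.95 | turn -0.0008 shift [-1.00e-01  4.00e-01  1.16e+02] rows 3.0 F [-0.9  0.6  0.2] w 0.0858
```

View pics/s3.png

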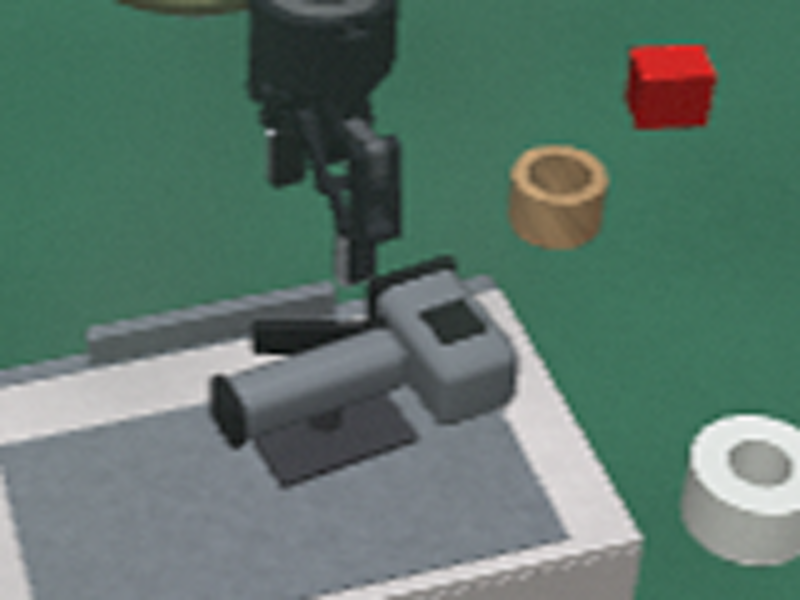

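The gripper straddles the scanner: the far finger is at (285,170) and the near finger's tip at (352,275), with the grip between them. I'll descend in stages and watch the force.

Emit:
carry_out([
  [[0,0,30,0],[0,0,30,0],[0,0,12,0],[0,0,10,0],[0,0,0,0]],
])

```text
t: 33.38
ee_pos: [0.7049, -0.0946, 0.3308]
tcp_rot: [0.656, 0.755, -0.0, -0.0]
wrist_force: [0.0, 0.2, 0.1]
width: 0.0854
finger_force: 0.0
```

Emit:
carry_out([
  [[0,0,10,0],[0,0,10,0],[0,0,10,0],[0,0,4,0],[0,0,0,0]],
])

```text
t: 34.0
ee_pos: [0.7048, -0.0944, 0.2961]
tcp_rot: [0.656, 0.755, -0.0, -0.0]
wrist_force: [-1.4, 0.2, -0.9]
width: 0.0857
finger_force: 0.7
```

Emit:
carry_out([
  [[0,0,0,0],[0,0,0,0],[0,0,0,0],[0,0,0,0]],
], claw=1)

```text
t: 34.5
ee_pos: [0.7057, -0.0946, 0.2977]
tcp_rot: [0.656, 0.755, 0.001, 0.001]
wrist_force: [2.2, -3.2, 5.8]
width: 0.0398
finger_force: 67.0
```

Emit:
carry_out([
  [[0,0,0,0],[0,0,0,0],[0,0,0,0]],
])

```text
t: 34.88
ee_pos: [0.7057, -0.0947, 0.2977]
tcp_rot: [0.656, 0.755, 0.001, 0.001]
wrist_force: [2.2, -2.5, 5.9]
width: 0.0393
finger_force: 67.3
```

```bash
python3 -c "
from h import *
save('scene','s4.png',(290,190,390,265),8)"
```

```text
(no output)
```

View pics/s4.png

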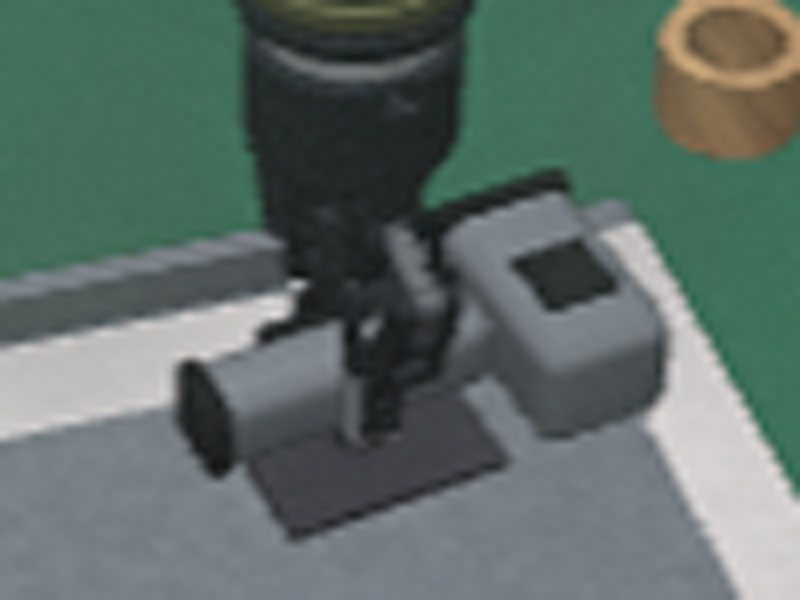

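The fingers straddle the grip at (370,390), and the trigger tip is tucked against the grip at (265,330), so it is fully squeezed. I'll release and back out upward.

Emit:
carry_out([
  [[0,0,0,0],[0,0,0,0],[0,0,0,0],[0,0,0,0],[0,0,0,0]],
], claw=-1)

```text
t: 35.55
ee_pos: [0.7051, -0.0943, 0.2967]
tcp_rot: [0.656, 0.755, 0.0, 0.0]
wrist_force: [-1.8, 1.0, 0.3]
width: 0.0857
finger_force: 0.7
```

Emit:
carry_out([
  [[0,0,-15,0],[0,0,-25,0],[0,0,-40,0],[0,0,-40,0],[0,-40,0,0],[0,-50,0,0],[0,-50,0,0],[0,-40,0,0]],
])

```text
t: 36.55
ee_pos: [0.5252, -0.1198, 0.4182]
tcp_rot: [0.656, 0.755, 0.0, 0.001]
wrist_force: [0.1, -0.3, 0.8]
width: 0.0853
finger_force: 0.0
```

Emit:
carry_out([
  [[0,0,0,0],[0,0,0,0],[0,0,0,0]],
])

```text
t: 36.92
ee_pos: [0.5278, -0.1193, 0.4171]
tcp_rot: [0.656, 0.755, 0.001, 0.0]
wrist_force: [-0.1, -0.2, -0.1]
width: 0.0853
finger_force: 0.0
```

```bash
python3 -c "
from h import *
save('top','t8.png',(170,60,430,255),3)"
```

```text
(no output)
```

View pics/t8.png

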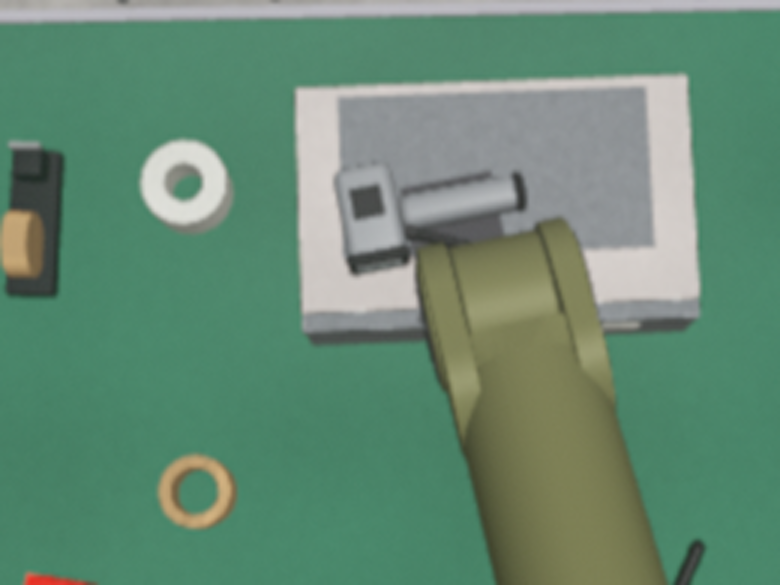

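The drawer is still flush at (305-697, 320), the trigger at (440,235) has sprung back out, and the bystanders are where they were. I'll hand in the job.

```bash
python3 -c "
from h import *
print(order.job_done())"
```

```text
the job is handed in; nothing more can be done
None
```

I stood the three white cartons upright in the drawer, pushed it home until it sat flush with the cabinet front, and squeezed and released the scanner trigger; the job is handed in, but no verdict came back.

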